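Close the jug carton round the neck and free the safety cap

ROBOT

A 6-joint arm with a two-finger parallel gripper is mounted at the origin on the work surface. World frame = base frame: x ahead of the robot, y to its left, z up, the work surface at z = 0. Lengths are in m, angles in rad, forces in N, time in s.
With the tool pointing down it reaches from about 0.3 to 0.775 m from the base axis. Payload 14.6 kg.
Tool frame: the origin (TCP) lies at the centre of the arm's flange, where the gripper is bolted on; the fingertips stand 199 mm ahead of it and the grasp point (between the pads) lies ctrl.tcp_to_grasp ahead of it (ctrl.tcp_to_grasp is the distance from the TCP to the grasp point, in m); z points along the fingers, y is the line along which they close (so a half turn about z gives the same grasp; the last joint's range is limited). The gripper opens to 94 mm and grips with 3 to 60 N. Pads are 16 mm wide; open, the fingers measure 119 mm over their backs; the gripper's body (75 mm by 177 mm) begins 78 mm behind the grasp point.
Start: joints at [-0.067, 0.3, 1.521, -0, 1.321, -0.067], TCP at [0.55, -0, 0.405] pointing down, gripper open.
Joint ranges: [-3.03, 3.03], [-0.79, 2.21], [0.23, 2.52], [-1.04, 4.18], [0, 3.07], [-2.55, 2.55]. Speed limits (rad/s): [2.22, 2.22, 2.57, 3.14, 3.14, 3.14].

INTERFACE

Orientations are given as [roll, pitch, yaw] about the fixed x, y, z axes, in that order (R = Rz(yaw) Ry(pitch) Rx(roll)).
In Python, from station import ctrl gives the robot as it stands. The module is installed in compiled form; this text tells all that it offers.
- The arm moves only by the shell command python3 -m jog 'ROWS' [OPENING] [FORCE]. ROWS is JSON, a list of rows, each a list of 6 numbers: the shift along the tool's x, y, z in cm, then the turn, a rotation vector about the tool's x, y, z in rad. In form: [[tx, ty, tz, ax, ay, az], ...]. A call has 1 to 8 rows; each row is the pose to reach, as a shift and turn from the pose commanded when the call began, along the tool's axes at that moment; what a row does not reach only later rows make up. A row lasts 1/10 s, in which the tool goes at most 50 mm and 8.59 degrees, less where a joint would pass 70% of its speed; a pose out of reach is approached as far as the arm can. A call with a gripper value outside its range is refused whole. OPENING is the opening in per cent of the stroke, from 0 (shut) to 100 (fully open), set as the call begins (- or left out, the last holds). The fingers move at their own pace and stop on an object; FORCE is the grip in N (left out, the last holds). Time passes only in rows, so rows that repeat a pose let the fingers close. It gives the time, the measured TCP pose, the force, the opening and the grip force at its end, in the units of the state.
- ctrl.get_obs(): the state, without advancing time (a new reading comes with each control period).
- ctrl.camera(name): name is "scene" or "side" or "wrist"; returns a dict with "img" (400x640x3 uint8, blue, green, red), "intrinsics" (3x3 intrinsics, pixels), "k1" (the pictures are not rectified: a ray, as slopes to the right and down, at radius r is drawn at 1 + k1 r^2 times it, then the intrinsics apply), "R" (3x3) and "t" (3): a world point X has camera coordinates R X + t. Camera axes: x right, y down, z forward; pixel columns grow to the right and rows downward; lengths in m; the calibration is good to about 2 mm. A picture is of the moment at which its call begins. There is no depth.
- ctrl.hand_in(): hands the job in; it is judged then, once.
The state is a dict: "time_s": time; "qpos": joint angles; "joint_vel": joint speeds; "tau": joint torques, N m; "ee_pos": TCP position; "eef_rot": TCP orientation; "force": force on the tool from outside, world axes, zero at the start; "moment": the same for the moment, N m; "grip_width": finger opening in m; "grip_force": force on a finger pad.
Only numpy, scipy, OpenCV 4.12 (cv2) and the standard library are available. Lean on these libraries where they do the work, as an engineer would, in place of code of your own. Each camera call takes 0.05 s, during which the arm holds its last target. There are 200 camera calls.

TASK

Fold the carton's narrow top flap down flat first, then the wide flap down flat over it, so that they lock round the neck of the jug inside. Then open the jug's push-and-turn safety cap: grip it, press it down, twist it about 80 degrees counter-clockwise (seen from above) while it is pressed, and lift it off. Finish while still holding the cap upright in the gripper, roughly 6 cm straight above the open neck with both flaps still shut, and leave everything else on the bench where it stands.

Things in the scene. Friction and masses are not known exactly. Their poses are not given: they have to be found in the camera images.
- carton: Brown cardboard carton 240 (x) x 200 (y) x 170 mm tall, fixed to the bench, with a white plastic jug inside. Origin: centre of its underside; its y axis points to the narrow flap's side. The jug's neck (32 mm core) stands up through the middle of the carton's top.
- flap_narrow (a joint): Fold angle of the narrow flap: 0 = down flat, 1.57 = upright, up to 2.0 = leaning outwards. It starts open and stays where it is left (stiff fold: about 1 N at its free edge moves it). Cardboard 4 mm thick, 170 mm along the fold, 115 mm from fold to free edge.
- flap_wide (a joint): Fold angle of the wide flap, on the opposite side (carton -y): same meaning of values and same build, stiffness and slot as the narrow flap, but 236 mm along the fold; its prongs are each 84 mm wide. Shut, it lies on the narrow flap, its top 178 mm above the bench.
- flap_narrow_fold (a point): Middle of the narrow flap's fold line, on the carton's +y top edge (172 mm above the bench). The fold runs along carton x.
- flap_wide_fold (a point): Middle of the wide flap's fold line, on the carton's -y top edge (176 mm above the bench). The fold runs along carton x.
- flap_narrow_edge (a point): Middle of the narrow flap's free edge, 115 mm from the fold; moves with the flap. This point is in an open slot, 68 mm wide along the fold, that starts 66 mm from the fold and passes round cap and neck. It leaves two prongs, each 51 mm wide, centred 59.5 mm either side of the middle.
- flap_wide_edge (a point): Middle of the wide flap's free edge, 115 mm from the fold; moves with the flap. This point is in an open slot like the narrow flap's (68 mm wide, from 66 mm beyond the fold); the two prongs are each 84 mm wide, centred 76 mm either side of the middle.
- cap_center (a point): Centre of the round grey ribbed safety cap: 54 mm across, 44 mm tall, about 60 g, locked on the jug's neck. The point is on its axis half-way up, 210 mm above the bench at the start (cap from 188 to 232 mm). Upper 24 mm solid, lower 20 mm a hollow skirt. Its z points up; its x axis turns with the cap and is parallel to the carton's x while locked.
- neck_top (a point): Centre of the neck's mouth, 200 mm above the bench, axes like the carton's. A sprung disc in it holds the cap's lugs up in notches of the neck. The cap frees only when pressed down 4 mm or more (hard stop at 8 mm; 5.5 N rising to 9.5 N) and then turned counter-clockwise seen from above: between 60 and 115 degrees from the start it comes straight up, the disc lifting it 3 mm.
- spray_can: Bystander, to be left alone: bare metal spray can, 60 mm across, 125 mm tall. Origin: centre of its underside.
- screw_jar: Bystander, to be left alone: glass screw jar, 70 mm across, 85 mm tall. Origin: centre of its underside.
- screwdriver: Bystander, to be left alone: screwdriver lying on the bench in front of the carton. Origin: centre of its underside.
- offcut: Bystander, to be left alone: wood offcut 160 x 60 x 35 mm. Origin: centre of its underside.
- mug: Bystander, to be left alone: white mug, 80 mm across, 90 mm tall. Origin: centre of its underside.
- tape_roll: Bystander, to be left alone: grey disc-shaped roll, 80 mm across, 30 mm tall. Origin: centre of its underside.
There are look-alikes about, which are no part of the job. What is shaped like the part that bears cap_center but red or turquoise is not meant.

How it is judged:
By the outcome, as a careful person would: the job done as asked, in the order asked, and still so for the second after the job is handed in, while the arm keeps its last pose, push and grip.
It also fails if it takes over 61 s, if anything falls off the work surface, if the arm or the gripper's body presses on something with over 40 N, if the wrist force passes 120 N, or if a joint passes its speed limit or range.

## Working session

There is one attempt and no reset: what is moved stays moved. The work goes in short steps, Python scripts to look and compute and a shell command to move; the robot and the scene stay as the last step left them, time stands still between calls to the robot, and variables do not carry over. Pictures are saved under pics/ and viewed, at most 10 in all, crops included, and the job is handed in when it is done.

```bash
mkdir -p pics; cat > h.py <<'E'
import numpy as np, cv2
from station import ctrl
def shot(n,f):
    c=ctrl.camera(n); cv2.imwrite('pics/'+f+'.png',c['img'])
    np.savez('pics/'+f+'.npz',K=c['intrinsics'],k1=c['k1'],R=c['R'],t=c['t']); return c
def load(f):
    d=dict(np.load('pics/'+f+'.npz')); d['intrinsics']=d['K']; return d
def ray(c,u,v):
    K=np.array(c['intrinsics']); 
    p=cv2.undistortPoints(np.array([[[u,v]]],float),K,np.array([float(c['k1']),0,0,0]))[0,0]
    R=np.array(c['R']);t=np.array(c['t'])
    d=R.T@np.array([p[0],p[1],1]); return -R.T@t, d/np.linalg.norm(d)
def plane(c,u,v,z):
    o,d=ray(c,u,v); return o+d*(z-o[2])/d[2]
def proj(c,X):
    p,_=cv2.projectPoints(np.array(X,float).reshape(-1,1,3),cv2.Rodrigues(np.array(c['R']))[0],np.array(c['t'],float),np.array(c['intrinsics']),np.array([float(c['k1']),0,0,0])); return p[:,0]
def tri(c1,p1,c2,p2):
    o1,d1=ray(c1,*p1);o2,d2=ray(c2,*p2)
    s=np.linalg.lstsq(np.c_[d1,-d2],o2-o1,rcond=None)[0]
    a=o1+s[0]*d1;b=o2+s[1]*d2; return (a+b)/2,np.linalg.norm(a-b)
E
python3 - <<'E'
from h import *
for n in('scene','side'): c=shot(n,n+'0'); print(n,-np.array(c['R']).T@np.array(c['t']))
print(ctrl.get_obs(),ctrl.tcp_to_grasp)
E
```

```text
scene [ 1.02940033 -0.57521043  1.33907287]
side [-0.19766075 -0.56954786  0.78646966]
{'time_s': 0.1, 'qpos': array([-6.65727243e-02,  3.00441585e-01,  1.52146859e+00, -1.37110435e-05,
        1.32071002e+00, -6.66447313e-02]), 'joint_vel': array([ 0.00133962, -0.00032979, -0.00167975,  0.00110553,  0.00065724,
        0.00204362]), 'tau': array([ 1.84928511e-03, -5.32644153e+01, -3.53284299e+01,  7.10431044e-02,
        2.34944851e-02, -7.30603051e-05]), 'ee_pos': array([5.49986078e-01, 1.20452790e-05, 4.04150004e-01]), 'eef_rot': array([-3.14056652e+00, -5.51775694e-05,  1.57087171e+00]), 'force': array([ 0.16761425, -0.23725552,  0.92583228]), 'moment': array([-0.07416899, -0.03171604,  0.03678175]), 'grip_force': 0.0, 'grip_width': 0.0942226897294187} 0.1804
```

View pics/scene0.png

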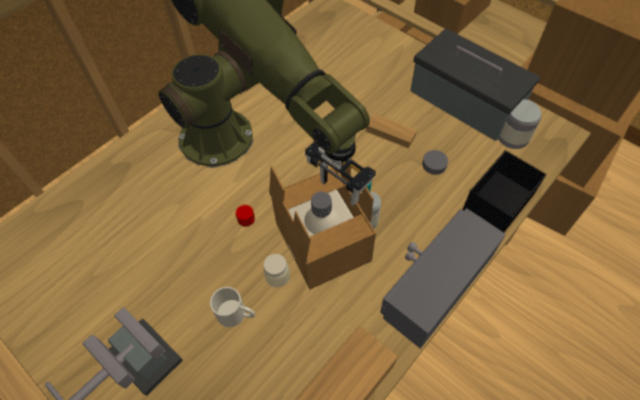

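View pics/side0.png

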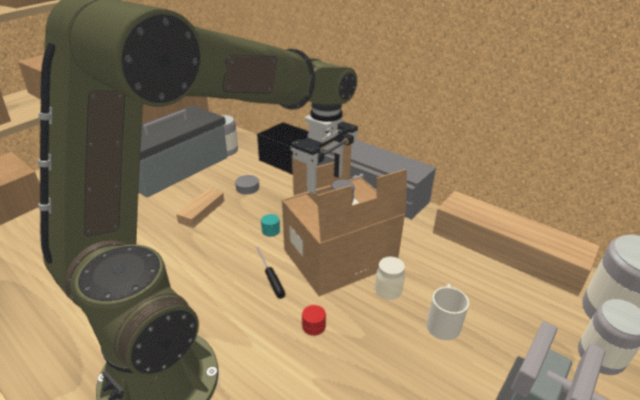

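The scene view shows the carton around (325,225) with the grey cap at (321,205). The red look-alike is at (245,215), and the gripper sits just beyond the cap. The side view shows the carton at (345,230), with the cap partly hidden behind the near flap. I'll zoom into both views.

```bash
python3 - <<'E'
from h import *
a=cv2.imread('pics/scene0.png')[140:290,240:400]; b=cv2.imread('pics/side0.png')[110:300,260:420]
a=cv2.resize(a,None,fx=3.5,fy=3.5,interpolation=3)[:, :400+160]; b=cv2.resize(b,None,fx=3,fy=3,interpolation=3)
cv2.imwrite('pics/za.png',a); cv2.imwrite('pics/zb.png',b)
c=load('scene0')
print(plane(c,321,198,.232))
E
```

```text
[ 0.53903917 -0.05822443  0.232     ]
```

View pics/za.png

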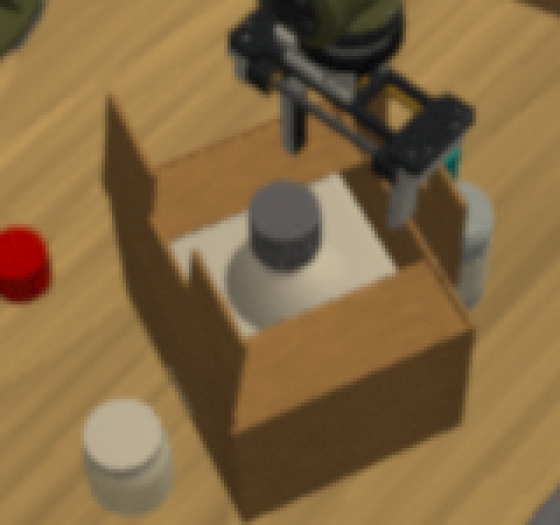

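View pics/zb.png

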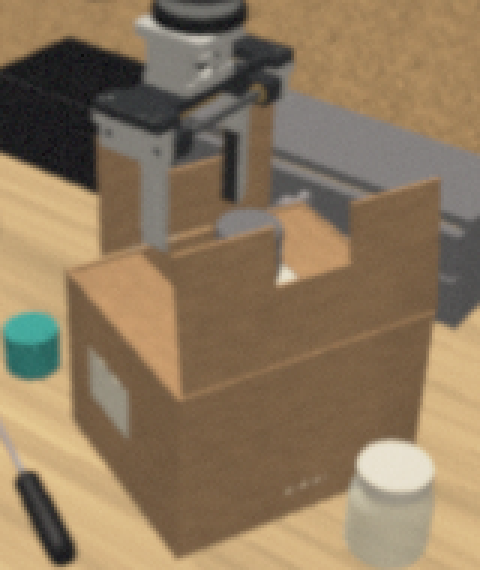

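Za shows the cap-top centre at crop (285,207), with the top corners of the carton's +x face at (235,432) and (472,328). In Zb the wide flap is near the camera. Its fold runs from (183,398) to (435,313), and its outer tips are at (172,255) and (440,180). The narrow flap is behind the gripper.

```bash
python3 - <<'E'
from h import *
a=load('scene0'); b=load('side0')
A=lambda u,v:(240+u/3.5,140+v/3.5); B=lambda u,v:(260+u/3,110+v/3)
print('cap', plane(a,*A(285,207),.232),plane(b,*B(249,225),.232), tri(a,A(285,207),b,B(249,225)))
fl,fr=plane(b,*B(183,398),.174),plane(b,*B(435,313),.174)
print('wide fold',fl,fr,np.linalg.norm(fr-fl), np.arctan2(*(fr-fl)[1::-1]))
pm,pp=plane(a,*A(235,432),.172),plane(a,*A(472,328),.172)
print('+x face',pm,pp,np.linalg.norm(pp-pm),np.arctan2(*(pp-pm)[1::-1])-np.pi/2)
# wide tip: scene crop tips
print('tip-x',tri(a,A(108,95),b,B(172,255)),'tip+x',tri(a,A(193,247),b,B(440,180)))
print('+x tip ', tri(a,A(245,335),b,B(440,180)))
# narrow flap side tips
print('narrow left tip side ray at z .287',plane(b,*B(98,143),.287), 'right', plane(b,*B(272,105),.287))
E
```

```text
cap [ 0.5422173  -0.06011654  0.232     ] [ 0.5363958 -0.0649374  0.232    ] (array([ 0.54137397, -0.06010585,  0.22870313]), np.float64(0.002838134734926411))
wide fold [ 0.38834371 -0.11551246  0.174     ] [ 0.60044521 -0.20664196  0.174     ] 0.23084980495808216 -0.40580295715995907
+x face [ 0.6168478  -0.19944565  0.172     ] [ 0.6921851  -0.02045309  0.172     ] 0.19420104053968765 -0.3983895815113363
tip-x (array([ 0.40095518, -0.09536415,  0.28370368]), np.float64(0.002700431587397693)) tip+x (array([ 0.56466687, -0.19009052,  0.32259068]), np.float64(0.04447815413230219))
+x tip  (array([ 0.61496152, -0.18351639,  0.28538582]), np.float64(0.008883966473573182))
narrow left tip side ray at z .287 [0.48720908 0.0510936  0.287     ] right [ 0.63112275 -0.01758672  0.287     ]
```

The carton yaw is about -0.40 rad and its centre about (0.542,-0.061). Both flaps lean slightly inward (about 1.4 rad). The open fingers sit ±53 mm apart, so they can press both prongs at once. I'll raise, turn, and go outside the narrow flap.

```bash
python3 -m jog '[[0,0,-5,0,0,0],[0,0,-10,0,0,0],[0,0,-13,0,0,0.1],[3,2,-13,0,0,0.25],[5.9,4.2,-13,0,0,0.4],[5.9,4.2,-13,0,0,0.4],[5.9,4.2,-13,0,0,0.4]]' 100
python3 - <<'E'
from h import *
shot('side','side1');shot('wrist','wrist1');shot('scene','scene1')
a=cv2.imread('pics/side1.png')[60:260,240:440];b=cv2.imread('pics/wrist1.png')
o=np.hstack([cv2.resize(a,(400,400)),cv2.resize(b,None,fx=.62,fy=.62)[:, :400] if 0 else cv2.resize(b,(400,250)).repeat(1,0) if 0 else cv2.copyMakeBorder(cv2.resize(b,(400,250)),0,150,0,0,0)])
cv2.imwrite('pics/m1.png',o)
E
```

```text
time_s: 0.8
ee_pos: [0.5923, 0.0593, 0.5338]
eef_rot: [-3.14, 0.001, 1.174]
force: [0.2, -0.2, -0.2]
grip_width: 0.0937
grip_force: 0.0
```

View pics/m1.png

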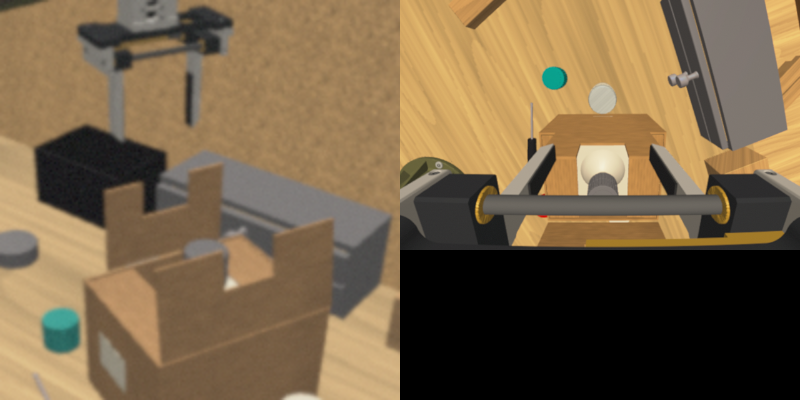

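The narrow flap is now clear in the side view: its outer tips are at crop (105,190) and (221,165), and the cap top is at (206,247). The gripper hangs beyond and above it. I'll compute the flap angles using planes of constant carton x.

```bash
python3 - <<'E'
from h import *
b=load('side1');y=-.40
ex=np.array([np.cos(y),np.sin(y),0]);ey=np.array([-np.sin(y),np.cos(y),0]);C=np.array([.542,-.061,0])
for n,u,v,x in(('n-',105,190,-.085),('n+',221,165,.085),('w-',155,291,-.118),('w+',331,220,.118)):
    o,d=ray(b,240+u/2,60+v/2); s=(x-(o-C)@ex)/(d@ex); p=o+s*d
    print(n,(p-C)@ey,p[2])
print('cap',plane(b,240+206/2,60+247/2,.232))
for p in((0,.125),(0,.06),(0,.013)): print(p,C+p[1]*ey)
E
```

```text
n- 0.10210478485555012 0.2824276814784533
n+ 0.10616174419336724 0.2756043923878283
w- -0.08819586767796528 0.25937951494513445
w+ -0.08288753224572254 0.2808316226800254
cap [ 0.54194305 -0.06091561  0.232     ]
(0, 0.125) [0.59067729 0.05413262 0.        ]
(0, 0.06) [ 0.5653651  -0.00573634  0.        ]
(0, 0.013) [ 0.54706244 -0.04902621  0.        ]
```

The narrow flap is close to upright (1.6) and the wide one is about 1.44. I'll descend outside the narrow flap, then push along the arc.

```bash
python3 -m jog '[[0.5,0,3.5,0,0,0],[0.5,0,7,0,0,0],[-0.5,0,7,0,0,0],[-1.8,0,6.8,0,0,0],[-3,0,7,0,0,0],[-4.3,0,7.2,0,0,0],[-5.5,0,7.5,0,0,0],[-6.6,0,7.9,0,0,0]]'
python3 -m jog '[[-1,0,0.7,0,0,0],[-2,0,1.4,0,0,0],[-2.8,0,2.3,0,0,0],[-3.6,0,3.3,0,0,0],[-4.2,0,4.4,0,0,0],[-4.7,0,5.5,0,0,0],[-5.0,0,6.7,0,0,0],[-5.1,0,7.7,0,0,0]]'
```

```text
time_s: 1.75
ee_pos: [0.5658, -0.003, 0.456]
eef_rot: [3.141, -0.0, 1.17]
force: [0.8, 0.9, -0.2]
grip_width: 0.094
grip_force: 0.3
time_s: 2.55
ee_pos: [0.5463, -0.049, 0.3774]
eef_rot: [-3.141, 0.0, 1.171]
force: [0.8, 0.1, 0.7]
grip_width: 0.0942
grip_force: 0.3
```

```bash
python3 -m jog '[[0,0,0.2,0,0,0],[0,0,0.4,0,0,0],[0,0,0.5,0,0,0],[0,0,0.6,0,0,0],[0,0,0.6,0,0,0]]'
```

```text
time_s: 3.05
ee_pos: [0.5465, -0.0486, 0.3734]
eef_rot: [3.141, -0.0, 1.171]
force: [-1.2, 0.8, 3.4]
grip_width: 0.0938
grip_force: 2.1
```

The narrow flap is flat (tip at 0.174, 3.4 N). Next I'll lift over and behind the wide flap.

```bash
python3 -m jog '[[0,0,-5,0,0,0],[0,0,-10,0,0,0],[0,0,-15,0,0,0],[-4,0,-16.5,0,0,0],[-8.5,0,-16.5,0,0,0],[-13,0,-16.5,0,0,0],[-15,0,-16.5,0,0,0],[-15,0,-16.5,0,0,0]]'
python3 - <<'E'
from h import *
c=shot('scene','scene2');d=shot('side','side2');
cv2.imwrite('pics/m2.png',np.hstack([cv2.resize(c['img'][130:290,240:400],(400,400)),cv2.resize(d['img'][90:290,240:440],(400,400))]))
E
```

```text
time_s: 3.85
ee_pos: [0.4871, -0.1887, 0.538]
eef_rot: [3.141, 0.0, 1.168]
force: [0.5, 0.2, 0.5]
grip_width: 0.0939
grip_force: 0.0
```

View pics/m2.png

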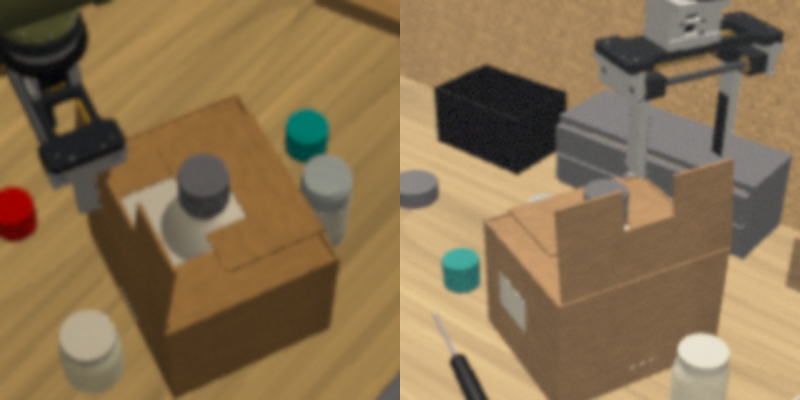

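The narrow flap is flat, and the gripper hangs above and outside the wide flap in scene crop at about (85,190). I'll fold the wide flap the same way.

```bash
python3 -m jog '[[0,0,3.5,0,0,0],[0,0,7,0,0,0],[1.4,0,7,0,0,0],[2.7,0,6.7,0,0,0],[4,0,6.7,0,0,0],[5.2,0,6.8,0,0,0],[6.4,0,7.2,0,0,0],[7.5,0,7.7,0,0,0]]'
python3 -m jog '[[1,0,0.7,0,0,0],[2,0,1.4,0,0,0],[2.8,0,2.3,0,0,0],[3.6,0,3.3,0,0,0],[4.2,0,4.4,0,0,0],[4.7,0,5.5,0,0,0],[5.0,0,6.7,0,0,0],[5.1,0,7.7,0,0,0]]'
python3 -m jog '[[0,0,0.3,0,0,0],[0,0,0.5,0,0,0],[0,0,0.7,0,0,0],[0,0,0.9,0,0,0],[0,0,0.9,0,0,0]]'
```

```text
time_s: 4.75
ee_pos: [0.5176, -0.1167, 0.4609]
eef_rot: [3.141, -0.0, 1.171]
force: [0.7, -0.2, 0.1]
grip_width: 0.0944
grip_force: 0.3
time_s: 5.55
ee_pos: [0.5371, -0.0707, 0.3824]
eef_rot: [-3.141, 0.0, 1.171]
force: [0.0, 0.0, 1.3]
grip_width: 0.0943
grip_force: 0.3
time_s: 6.05
ee_pos: [0.5369, -0.071, 0.3771]
eef_rot: [3.139, -0.0, 1.17]
force: [-7.2, 1.1, 19.3]
grip_width: 0.0945
grip_force: 9.6
```

Both flaps are down (tip at 0.178, 19 N). I'll rise to cap height, centre over it and grip.

```bash
python3 -m jog '[[0,0,-1.5,0,0,0],[0.6,0,-2.3,0,0,0],[1.1,0.1,-2.3,0,0,0],[1.1,0.1,-2.3,0,0,0]]'
python3 - <<'E'
from h import *
c=shot('scene','scene3');d=shot('side','side3');print(ctrl.get_obs()['qpos'])
cv2.imwrite('pics/m3.png',np.hstack([cv2.resize(c['img'][130:290,240:400],(400,400)),cv2.resize(d['img'][90:290,240:440],(400,400))]))
E
```

```text
time_s: 6.45
ee_pos: [0.5426, -0.0605, 0.3973]
eef_rot: [-3.142, -0.0, 1.171]
force: [-1.7, -0.3, -0.7]
grip_width: 0.0938
grip_force: 0.0
[-1.78981401e-01  2.96912602e-01  1.54317483e+00 -6.55245618e-05
  1.30253577e+00  2.20597192e-01]
```

View pics/m3.png

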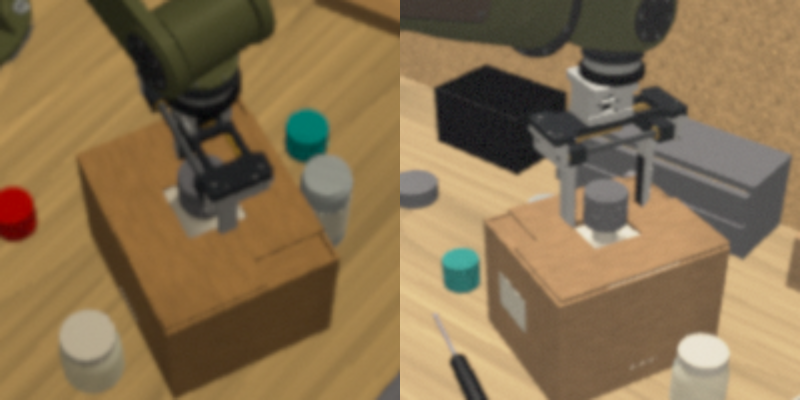

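Both flaps lie flat, with the wide one on top. The cap, at side crop (607,205), stands between the open fingers. Now I'll grip with 50 N.

```bash
python3 -m jog '[[0,0,0,0,0,0],[0,0,0,0,0,0],[0,0,0,0,0,0],[0,0,0,0,0,0],[0,0,0,0,0,0],[0,0,0,0,0,0],[0,0,0,0,0,0],[0,0,0,0,0,0]]' 0 50
```

```text
time_s: 7.35
ee_pos: [0.5422, -0.0612, 0.3976]
eef_rot: [-3.141, 0.0, 1.171]
force: [-0.2, -0.6, -0.8]
grip_width: 0.0535
grip_force: 50.0
```

```bash
python3 -m jog '[[0,0,0.2,0,0,0],[0,0,0.4,0,0,0],[0,0,0.6,0,0,0],[0,0,0.7,0,0,0],[0,0,0.7,0,0,0]]'
```

```text
time_s: 7.85
ee_pos: [0.5422, -0.0611, 0.3911]
eef_rot: [3.141, -0.0, 1.171]
force: [-3.6, 0.6, 8.1]
grip_width: 0.0537
grip_force: 50.0
```

The cap is pressed 6.5 mm, and 8.1 N matches the spring. I'll twist counter-clockwise (tool z negative), 1.40 rad in total.

```bash
python3 -m jog '[[0,0,0,0,0,-0.1],[0,0,0,0,0,-0.2],[0,0,0,0,0,-0.3],[0,0,0,0,0,-0.4],[0,0,0,0,0,-0.5],[0,0,0,0,0,-0.6],[0,0,0,0,0,-0.7],[0,0,0,0,0,-0.7]]'
python3 -m jog '[[0,0,0,0,0,-0.1],[0,0,0,0,0,-0.2],[0,0,0,0,0,-0.3],[0,0,0,0,0,-0.4],[0,0,0,0,0,-0.5],[0,0,0,0,0,-0.6],[0,0,0,0,0,-0.7],[0,0,0,0,0,-0.7]]'; python3 -c "
from station import ctrl;print(ctrl.get_obs()['moment'])"
```

```text
time_s: 8.65
ee_pos: [0.5424, -0.0611, 0.3915]
eef_rot: [3.14, 0.001, 1.874]
force: [0.3, 0.7, 8.1]
grip_width: 0.0535
grip_force: 50.0
time_s: 9.45
ee_pos: [0.5424, -0.0611, 0.3914]
eef_rot: [3.141, 0.001, 2.574]
force: [-1.3, 0.2, 7.5]
grip_width: 0.0535
grip_force: 50.0
[0.16211048 0.26688238 0.07907206]
```

```bash
python3 -m jog '[[0,0,-0.4,0,0,0],[0,0,-0.8,0,0,0],[0,0,-1.2,0,0,0],[0,0,-1.6,0,0,0],[0,0,-1.6,0,0,0]]'
python3 -m jog '[[0,0,-1,0,0,0],[0,0,-2,0,0,0],[0,0,-3,0,0,0],[0,0,-4,0,0,0],[0,0,-4.4,0,0,0],[0,0,-4.4,0,0,0],[0,0,-4.4,0,0,0],[0,0,-4.4,0,0,0]]'
python3 - <<'E'
from h import *
c=shot('scene','scene4');d=shot('side','side4')
cv2.imwrite('pics/m4.png',np.hstack([cv2.resize(c['img'][130:290,240:400],(400,400)),cv2.resize(d['img'][90:290,240:440],(400,400))]))
E
```

```text
time_s: 9.95
ee_pos: [0.5423, -0.0611, 0.4069]
eef_rot: [3.142, 0.0, 2.571]
force: [0.4, 0.2, -0.4]
grip_width: 0.0532
grip_force: 50.0
time_s: 10.75
ee_pos: [0.5423, -0.0611, 0.4502]
eef_rot: [-3.141, -0.001, 2.571]
force: [0.1, 0.3, -0.6]
grip_width: 0.0536
grip_force: 50.0
```

View pics/m4.png

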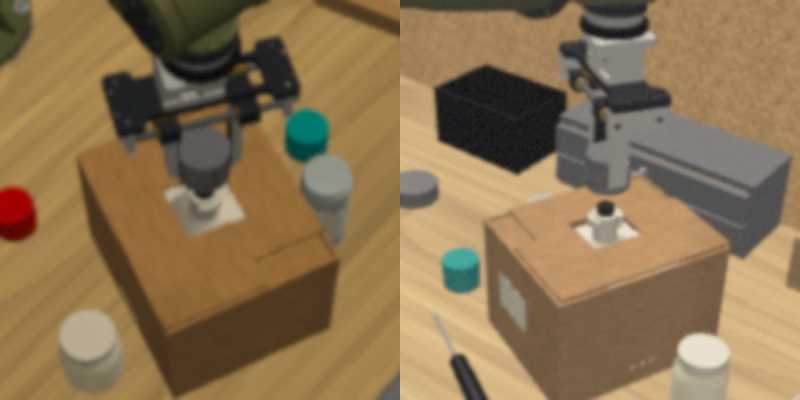

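The cap is held upright in the gripper above the open neck (side crop (605,215)). Both flaps are shut and the bystanders look undisturbed, so I'm handing in.

```bash
python3 -c "
from station import ctrl;print(ctrl.hand_in())"
```

```text
the job is handed in; nothing more can be done
None
```

The job is handed in at 10.8 s of the allowed 61 s: narrow flap folded first, wide flap shut over it, cap pressed, turned 80° counter-clockwise and lifted off, and held upright with its centre about 6 cm above the open neck; the hand-in gave no verdict.

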